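Find the rocking canister lid and press it home

ROBOT

A 6-joint arm with a two-finger parallel gripper is mounted at the origin on the work surface. World frame = base frame: x ahead of the robot, y to its left, z up, the work surface at z = 0. Lengths are in m, angles in rad, forces in N, time in s.
With the tool pointing down it reaches from about 0.25 to 0.725 m from the base axis. Payload 4 kg.
Tool frame: the origin (TCP) lies between the finger pads; the fingertips stand arm.finger_overhang ahead of it and the grasp point (between the pads) lies 5 mm behind it (arm.finger_overhang is the distance from the TCP to the fingertips, in m); z points along the fingers, y is the direction in which the jaws open and shut (so a half turn about z gives the same grasp; the last joint's range is limited). The gripper opens to 85 mm and grips with 20 to 120 N. Pads are 22 mm wide; open, the fingers measure 114 mm over their backs; the gripper's body (76 mm by 85 mm) begins 54 mm behind the grasp point. The pads swing forward as they close: fully open they stand 13 mm farther back than shut.
Start: joints at [-1.139, 0.241, 0.005, 1.335, 0, 1.571], TCP at [0.209, -0.454, 0.245] pointing down, gripper open.
Joint ranges: [-2.72, 2.72], [-1.05, 1.87], [-1.09, 1.28], [-1.99, 2.15], [-1.42, 1.44], [-3.14, 3.14]. Speed limits (rad/s): [2.79, 2.79, 3.14, 3.14, 3.14, 3.14].

INTERFACE

Orientations are given as a 3x3 rotation matrix whose columns are the frame's x, y, z axes.
In Python, from station import arm gives the robot as it stands.
- The arm moves only by the shell command python3 -m handwheel 'ROWS' [OPENING] [FORCE]. ROWS is text: rows parted by semicolons, each of 6 numbers parted by spaces: the shift along the tool's x, y, z in m, then the turn, a rotation vector about the tool's x, y, z in rad. A call has 1 to 20 rows; each row is the pose to reach, as a shift and turn from the pose measured when the call began, along the tool's axes at that moment; what a row does not reach only later rows make up. A row lasts 1/8 s, in which the tool goes at most 62.5 mm and 10.7 degrees, less where a joint would pass 70% of its speed; a pose out of reach is approached as far as the arm can. A call with a gripper value outside its range is refused whole. OPENING is the finger opening in m, from 0 to 0.0854, set as the call begins (- or left out, the last holds). The fingers move at their own pace and stop on an object; FORCE is the grip in N (left out, the last holds). Time passes only in rows, so rows that repeat a pose let the fingers close. It gives the time, the measured TCP pose, the force and the opening at its end, in the units of the state.
- arm.get_obs(): the state, without advancing time (a new reading comes with each control period).
- arm.snapshot(name): name is "scene" or "top"; returns (picture, depth): 480x640x3 uint8, red, green, blue; 480x640 float32, m along the optical axis (not along the pixel's ray), 0 where there is no reading.
- arm.camera_model(name): a dict with "K" (3x3 intrinsics, pixels), "origin" and "attitude" of the camera in the world. Camera axes: x right, y up, looking along -z (the intrinsics and any distortion apply to the point x, -y, -z); pixel columns grow to the right and rows downward; lengths in m; the calibration is good to about 2 mm. A picture is of the moment at which its call begins. camera_model takes no time and is no camera call.
- arm.finish_job(): hands the job in, once; it reports no verdict.
The state is a dict: "time": time; "q": joint angles; "qd": joint speeds; "effort": joint torques, N m; "ee_pos": TCP position; "ee_rot": TCP orientation; "wrist_force": force on the tool from outside, world axes, zero at the start; "torque": the same for the moment, N m; "grip_width": finger opening in m.
Only numpy, scipy, OpenCV 4.12 (cv2) and the standard library are available. Lean on these libraries where they do the work, as an engineer would, in place of code of your own. Each camera call takes 0.05 s, during which the arm holds its last target.

TASK

One of the five identical green lids on the steel canister station is not pressed home. With the fingertips, press lightly on the outer part of the lids, one after another, to find the one that rocks, then press that lid down on its knob until it is fully home and level. Force no lid, pull none up, and leave everything else on the counter where it is.

Things in the scene. Friction and masses are not known exactly. Their poses are not given: they have to be found in the camera images.
- station: Steel canister station standing fixed on the counter: a box 150 mm deep (its x), 730 mm long (its y), deck 85 mm above the counter, with five clear drop-in canisters of beans in a row along y, 118 mm apart. Origin on the counter under its middle.
- lid_1 (a point): Lid place 1 of 5, at the +y end of the row: the middle of the lid's top face, 149 mm above the counter; z is up. The point belongs to the station and does not move with the lid. All five lids look alike: green round discs 102 mm across, with a round knob in the middle, 22 mm across, its top 10 mm above this point.
- lid_2 (a point): Lid place 2 of 5, second from the +y end: the middle of the lid's top face, 149 mm above the counter; z is up. The point belongs to the station and does not move with the lid. Canisters differ a little in height: any lid may lie up to 2 mm above or below its point, and the unseated one 4 to 4.5 mm higher still.
- lid_3 (a point): Lid place 3 of 5, the middle one: the middle of the lid's top face, 149 mm above the counter; z is up. The point belongs to the station and does not move with the lid. A seated lid sits on a soft gasket and sinks only 1 mm per 10 N, pressed anywhere. The unseated one (at a different place each time) gives when its outer part is pressed: see joint lid_rock_x.
- lid_4 (a point): Lid place 4 of 5, fourth from the +y end: the middle of the lid's top face, 149 mm above the counter; z is up. The point belongs to the station and does not move with the lid.
- lid_5 (a point): Lid place 5 of 5, at the -y end of the row: the middle of the lid's top face, 149 mm above the counter; z is up. The point belongs to the station and does not move with the lid.
- lid_down (a joint): How far the one unseated lid has been pushed down, m: 0 to 0.0006 as found, about 0.0045 when fully home, negative when pulled up. Pressed on its knob with more than about 10 N (15 N is ample) it slides straight down, stops hard, stays there and rocks no more. The value does not tell at which place this lid is.
- lid_rock_x (a joint): Tilt (rad) of the one unseated lid about a level axis along the station's x; 0 is level. Pressed some 36 mm from its middle, on any side, that side sinks evenly, 3.5 mm (0.1 rad) at about 5 N, then stops hard; let go, it springs back level. Pressing there, even hard, does not fully seat it. About 0 once home.
- lid_rock_y (a joint): Tilt (rad) of the one unseated lid about a level axis along the station's y; otherwise as lid_rock_x.
- cup: Small open steel measuring cup, 52 mm across and 50 mm tall, standing on the station's deck at its +y end; origin under its base. Not to be disturbed.
- clip: Yellow plastic bag clip, 100 x 26 x 14 mm, lying on the station's deck at its -y end; origin under its middle. Not to be disturbed.
- scoop: Aluminium hand scoop lying on the counter, about 220 mm long with its handle, 66 mm wide, 45 mm tall; origin on the counter under the scoop, x from handle to mouth. Not to be disturbed.
- tag: Pale green blank price card, 65 mm wide, standing in a 75 x 35 mm wooden block, 108 mm tall in all; origin under the block. Not to be disturbed.
- jar: Amber jar with a red cap, 64 mm across, 90 mm tall; origin under its base. Not to be disturbed.
- roll: White paper roll lying flat, 90 mm across, 24 mm tall, 40 mm bore; origin under its middle. Not to be disturbed.
- calculator: Grey desk calculator, 150 x 100 x 22 mm; origin under its middle. Not to be disturbed.

How it is judged:
On the way:
1. the unseated lid is found: pressed on its outer part it rocks ((value of joint any of lid_rock_x, lid_rock_y above 0.03 rad or value of joint any of lid_rock_x, lid_rock_y below -0.03 rad)), for 0.1 s.
At the end, for the whole second after the job is handed in: The lid that rocked is fully home (pushed down by at least 3.7 mm of its 4.5 mm) and level within 0.02 rad (value of joint lid_down above 0.0037 m and value of joint lid_rock_x between -0.02 and 0.02 rad and value of joint lid_rock_y between -0.02 and 0.02 rad); the robot touches nothing.
It fails at once if a lid, or anything else, is pressed by the fingers with more than 45 N (contact force between the fingers and anything else above 45 N).
It fails at once if the unseated lid is pulled up (value of joint lid_down below -0.003 m).
It fails at once if something else on the station or the counter is shifted by more than 20 mm (distance of any of cup, clip, scoop, tag, jar, roll, calculator from where it was at the start of the episode above 0.02 m).
It also fails if it takes over 54 s, if anything falls off the work surface, if the arm or the gripper's body presses on something with over 40 N, if the wrist force passes 120 N, or if a joint passes its speed limit or range.

## Working session

There is one attempt and no reset: what is moved stays moved. The work goes in short steps, Python scripts to look and compute and a shell command to move; the robot and the scene stay as the last step left them, time stands still between calls to the robot, and variables do not carry over. Pictures are saved under pics/ and viewed, and the job is handed in when it is done.

```bash
ls; mkdir -p pics; python3 - <<'E'
from station import arm
import cv2,numpy as np
o=arm.get_obs()
print({k:np.round(v,4).tolist() for k,v in o.items()}, arm.finger_overhang)
for n in("scene","top"):
    p,d=arm.snapshot(n); cv2.imwrite(f"pics/{n}0.png",p[:,:,::-1]); np.save(f"{n}0.npy",d); c=arm.camera_model(n); print(n,c)
E
```

```text
pics
{'time': 0.0, 'q': [-1.139, 0.2414, 0.0038, 1.3352, -0.0, 1.5708], 'qd': [0.0018, 0.0008, -0.0006, -0.0007, 0.0006, -0.0003], 'effort': [-0.0003, -37.2321, 25.2406, 0.0169, -0.0, 0.0], 'ee_pos': [0.209, -0.4536, 0.2444], 'ee_rot': [[0.9082, 0.4185, -0.0009], [0.4185, -0.9082, 0.0018], [-0.0, -0.002, -1.0]], 'wrist_force': [-0.62, 0.4599, 0.8076], 'torque': [0.0182, 0.0021, 0.0151], 'grip_width': 0.0854} 0.014
scene {'K': array([[459.58330156,   0.        , 323.69153757],
       [  0.        , 459.58330156, 241.77602845],
       [  0.        ,   0.        ,   1.        ]]), 'origin': array([0.93079607, 0.48640871, 0.65882279]), 'attitude': array([[-0.77810532, -0.43534667,  0.4527973 ],
       [ 0.62790826, -0.51977795,  0.57927722],
       [-0.01683235,  0.73505385,  0.67779976]])}
top {'K': array([[467.07428583,   0.        , 325.43175599],
       [  0.        , 467.07428583, 241.76263121],
       [  0.        ,   0.        ,   1.        ]]), 'origin': array([0.47786363, 0.03384559, 1.0187634 ]), 'attitude': array([[ 0.0160775 ,  0.99759395, -0.06743754],
       [-0.99978807,  0.01690691,  0.01174629],
       [ 0.01285819,  0.06723439,  0.99765435]])}
```

View pics/scene0.png

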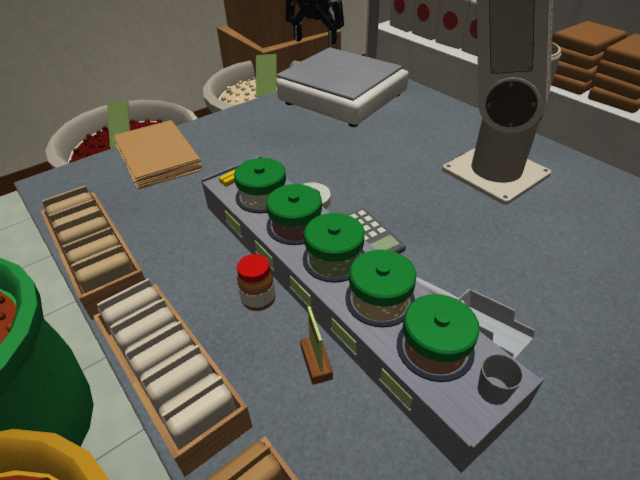

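View pics/top0.png

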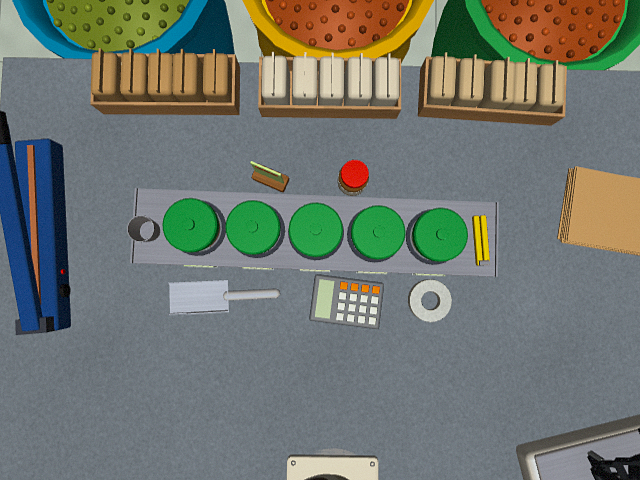

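The scene view shows the whole row. In the top view the five lids are at about (190,226), (253,228), (315,231), (377,233) and (440,235). The cup is at (143,229), the clip at (481,239), and the gripper at the lower right is clear of everything.

```bash
cat > h.py <<'E'
import numpy as np,cv2
from station import arm
def ray(n,u,v):
    c=arm.camera_model(n);K=c["K"]
    d=np.array([(u-K[0,2])/K[0,0],-(v-K[1,2])/K[1,1],-1.0])
    return np.array(c["origin"]),np.array(c["attitude"])@d
def onplane(n,u,v,z):
    o,d=ray(n,u,v);return o+d*(z-o[2])/d[2]
E
python3 - <<'E'
from h import *
for n in("top","scene"):
    im=cv2.imread(f"pics/{n}0.png");D=np.load(f"{n}0.npy")
    hsv=cv2.cvtColor(im,cv2.COLOR_BGR2HSV)
    m=cv2.inRange(hsv,(50,150,50),(75,255,255))
    cs,_=cv2.findContours(m,cv2.RETR_EXTERNAL,cv2.CHAIN_APPROX_NONE)
    for c in cs:
        a=cv2.contourArea(c)
        if not 1000<a<5000: continue
        (u,v),ax,an=cv2.fitEllipse(c)
        mm=np.zeros(m.shape,np.uint8);cv2.drawContours(mm,[c],-1,255,-1);mm=cv2.erode(mm,np.ones((9,9)))
        vv,uu=np.nonzero(mm)
        P=np.array([o+d*D[y,x] for y,x in zip(vv,uu) for o,d in [ray(n,x,y)] if D[y,x]>0])
        c0=np.median(P[:,:2],0);r=np.hypot(*(P[:,:2]-c0).T)
        ring=P[(r>18)&(r<42)]
        A=np.c_[ring[:,:2]-c0,np.ones(len(ring))] if len(ring) else None
        print(n,np.round((u,v),1),np.round(ax,1),int(a),"plane ctr",onplane(n,u,v,.149).round(4),"depthmed z",np.round(np.median(P[:,2]),4),len(P),P[:,2].std().round(4))
E
```

```text
top [440.  234.4] [52.4 53.3] 2194 plane ctr [ 0.5541 -0.191   0.149 ] depthmed z 0.1483 1479 0.0029
top [377.6 232.1] [52.5 53.2] 2194 plane ctr [ 0.5564 -0.0737  0.149 ] depthmed z 0.1483 1471 0.0029Traceback (most recent call last):
  File "<stdin>", line 13, in <module>
  File "h.py", line 4, in ray
    c=arm.camera_model(n);K=c["K"]
ValueError: time passes only in moves, steps and waits
```

```bash
cat > h.py <<'E'
import numpy as np,cv2,functools
from station import arm
@functools.lru_cache(None)
def cam(n):
    c=arm.camera_model(n);return np.array(c["K"]),np.array(c["origin"]),np.array(c["attitude"])
def ray(n,u,v):
    K,o,R=cam(n)
    return o,R@np.array([(u-K[0,2])/K[0,0],-(v-K[1,2])/K[1,1],-1.0])
def onplane(n,u,v,z):
    o,d=ray(n,u,v);return o+d*(z-o[2])/d[2]
E
python3 - <<'E'
from h import *
for n in("top","scene"):
    im=cv2.imread(f"pics/{n}0.png");D=np.load(f"{n}0.npy")
    hsv=cv2.cvtColor(im,cv2.COLOR_BGR2HSV)
    m=cv2.inRange(hsv,(50,150,50),(75,255,255))
    cs,_=cv2.findContours(m,cv2.RETR_EXTERNAL,cv2.CHAIN_APPROX_NONE)
    for c in cs:
        a=cv2.contourArea(c)
        if not 1000<a<6000: continue
        (u,v),ax,an=cv2.fitEllipse(c)
        mm=np.zeros(m.shape,np.uint8);cv2.drawContours(mm,[c],-1,255,-1)
        vv,uu=np.nonzero(mm)
        P=np.array([ray(n,x,y)[0]+ray(n,x,y)[1]*D[y,x] for y,x in zip(vv,uu) if D[y,x]>0])
        P=P[P[:,2]>.142]
        (cx,cy),rr=cv2.minEnclosingCircle((P[:,:2]*1000).astype(np.float32))
        r=np.hypot(P[:,0]-cx/1000,P[:,1]-cy/1000)
        ring=P[(r>.018)&(r<.042)]; k=P[r<.008]
        print(n,np.round((u,v),1),"plane",onplane(n,u,v,.149).round(4)[:2],"circ",np.round((cx,cy,rr),1),"ring z",(ring[:,2].mean()*1e3).round(2),(ring[:,2].std()*1e3).round(2),"knob",(np.median(k[:,2])*1e3).round(2))
E
```

```text
top [440.  234.4] plane [ 0.5541 -0.191 ] circ [ 555.2 -192.4   50.8] ring z 148.17 1.5 knob 157.82
top [377.6 232.1] plane [ 0.5564 -0.0737] circ [557.4 -74.5  50.6] ring z 148.06 1.5 knob 158.2
top [315.3 229.6] plane [0.5592 0.043 ] circ [559.9  42.8  50.3] ring z 151.74 1.55 knob 162.15
top [252.5 227.2] plane [0.5616 0.1602] circ [562.7 160.5  50.6] ring z 150.8 1.46 knob 161.33
top [189.9 225. ] plane [0.5638 0.2768] circ [564.5 278.3  50.9] ring z 148.58 1.49 knob 158.7
top [602.2  36.4] plane [ 0.9448 -0.5066] circ [0. 0. 0.] ring z nan nan knob nan
top [482.3  34.6] plane [ 0.9431 -0.2731] circ [0. 0. 0.] ring z nan nan knob nan
scene [ 52.2 382. ] plane [1.0106 0.034 ] circ [0. 0. 0.] ring z nan nan knob nan
scene [441.4 324.3] plane [0.5714 0.2827] circ [567.9 279.2  50.6] ring z 149.41 0.87 knob 159.15
scene [ 13.5 308.6] plane [ 1.0202 -0.1251] circ [0. 0. 0.] ring z nan nan knob nan
scene [382.4 273.9] plane [0.5671 0.1639] circ [565.6 161.4  50.6] ring z 151.73 0.87 knob 161.67
scene [333.6 233.1] plane [0.5641 0.0448] circ [563.4  43.5  50.9] ring z 152.73 0.84 knob 162.42
scene [293.2 201.2] plane [ 0.5645 -0.0694] circ [560.9 -74.1  50.6] ring z 149.05 0.87 knob 158.75
scene [259.3 172.7] plane [ 0.5615 -0.1863] circ [ 558.8 -191.8   50.3] ring z 149.15 0.87 knob 158.65<stdin>:18: RuntimeWarning: Mean of empty slice.
  ret = ret.dtype.type(ret / rcount)
  ret = _var(a, axis=axis, dtype=dtype, out=out, ddof=ddof,
  arrmean = um.true_divide(arrmean, div, out=arrmean,
  ret = ret.dtype.type(ret / rcount)
  return _methods._mean(a, axis=axis, dtype=dtype,
```

```bash
python3 -m handwheel '0.05 -0.032 0 0 0 0.04; 0.1 -0.064 0 0 0 0.09; 0.15 -0.096 0.005 0 0 0.13; 0.2 -0.128 0.01 0 0 0.17; 0.25 -0.16 0.015 0 0 0.22; 0.3 -0.192 0.02 0 0 0.26; 0.35 -0.224 0.025 0 0 0.3; 0.4 -0.257 0.03 0 0 0.35; 0.45 -0.289 0.035 0 0 0.39; 0.495 -0.319 0.04 0 0 0.432; 0.495 -0.319 0.045 0 0 0.432; 0.495 -0.319 0.045 0 0 0.432; 0.495 -0.319 0.045 0 0 0.432' 0
python3 - <<'E'
from h import *
o=arm.get_obs();print(o["ee_pos"].round(4) if hasattr(o["ee_pos"],'round') else o["ee_pos"],o["time"],o["wrist_force"]);print(np.round(o["ee_rot"],4))
for n in("scene","top"):
    p,d=arm.snapshot(n);cv2.imwrite(f"pics/{n}1.png",p[:,:,::-1])
E
```

```text
time: 1.72
ee_pos: [0.5249, 0.0207, 0.2002]
ee_rot: [[1.0, 0.03, -0.002], [0.03, -0.999, 0.019], [-0.002, -0.019, -1.0]]
wrist_force: [-0.7, -0.7, -0.1]
grip_width: 0.0004
[0.5249 0.0207 0.2002] 1.725 [-0.72280034 -0.73405803 -0.12427323]
[[ 0.9995  0.03   -0.0023]
 [ 0.0301 -0.9994  0.0187]
 [-0.0017 -0.0188 -0.9998]]
```

View pics/scene1.png

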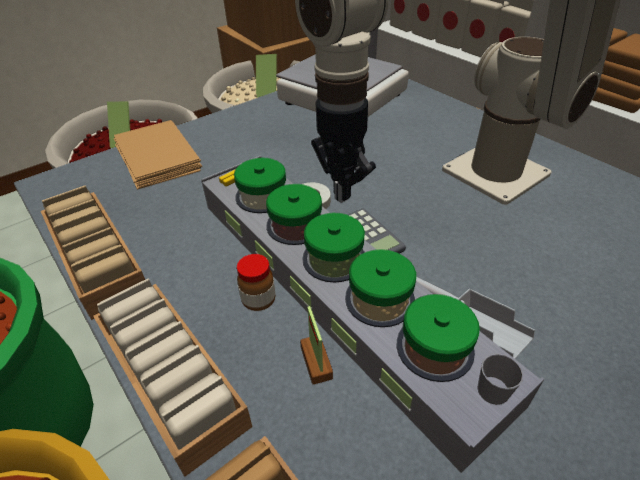

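```bash
python3 -c "
from h import *
o=arm.get_obs();print(o['time'],np.round(o['ee_pos'],4),np.round(o['wrist_force'],2));print(np.round(o['ee_rot'],4),np.round(o['qd'],3))"
```

```text
1.825 [0.5253 0.0207 0.2006] [ 0.43  0.03 -0.9 ]
[[ 9.995e-01  3.000e-02 -1.200e-03]
 [ 3.000e-02 -9.994e-01  1.880e-02]
 [-6.000e-04 -1.890e-02 -9.998e-01]] [ 0.001 -0.001  0.005 -0.001  0.002  0.001]
```

The fingertips are at about (342,190), on the robot side of lid 3. The TCP stopped 23 mm short in y, so I'll correct that and come down to just above the lid.

```bash
python3 -m handwheel '0 -0.023 0 -0.019 0 0; 0 -0.023 0.013 -0.019 0 0; 0 -0.023 0.026 -0.019 0 0; 0 -0.023 0.029 -0.019 0 0; 0 -0.023 0.029 -0.019 0 0; 0 -0.023 0.029 -0.019 0 0'
```

```text
time: 2.58
ee_pos: [0.5255, 0.0297, 0.1722]
ee_rot: [[0.999, 0.051, -0.001], [0.051, -0.999, 0.011], [-0.0, -0.011, -1.0]]
wrist_force: [0.1, 0.7, -0.0]
grip_width: 0.0002
```

```bash
python3 -c "
from h import *
o=arm.get_obs();print(o['time'],np.round(o['ee_pos'],4),np.round(o['wrist_force'],2));print(np.round(o['ee_rot'],4))"
```

```text
2.575 [0.5255 0.0297 0.1722] [ 0.11  0.73 -0.01]
[[ 9.987e-01  5.120e-02 -8.000e-04]
 [ 5.120e-02 -9.986e-01  1.140e-02]
 [-3.000e-04 -1.140e-02 -9.999e-01]]
```

```bash
python3 -m handwheel '0 0 0 0 0 0;0 0 0 0 0 0' ; python3 -c "
from h import *
o=arm.get_obs();print(o['time'],np.round(o['q'],4),np.round(o['qd'],4),np.round(o['effort'],2))"
```

```text
time: 2.82
ee_pos: [0.5258, 0.0297, 0.1726]
ee_rot: [[0.999, 0.051, -0.0], [0.051, -0.999, 0.011], [0.001, -0.011, -1.0]]
wrist_force: [0.4, -0.2, -0.5]
grip_width: 0.0
2.825 [ 0.0501  0.3347 -0.0601  1.1755  0.0114  3.1406] [ 0.0013 -0.0003 -0.003   0.0007  0.0002  0.0009] [-0.000e+00 -4.053e+01  2.408e+01 -0.000e+00  4.000e-02  0.000e+00]
```

Joint 6 is at its range limit, which explains the shortfall. I'll turn the tool back a quarter turn, so tool x points along world y.

```bash
python3 -m handwheel '0 0 -0.004 0 0 -0.18; 0 -0.005 -0.004 0 0 -0.36; 0 -0.01 -0.004 0 0 -0.54; 0 -0.014 -0.004 0 0 -0.72; 0 -0.014 -0.004 0 0 -0.9; 0 -0.014 -0.004 0 0 -1.08; 0 -0.014 -0.004 0 0 -1.26; 0 -0.014 -0.004 0 0 -1.42; 0 -0.014 -0.004 0 0 -1.52; 0 -0.014 -0.002 0 0 -1.52; 0 -0.014 -0.002 0 0 -1.52'; python3 -c "
from h import *
o=arm.get_obs();print(o['time'],np.round(o['q'],4),np.round(o['wrist_force'],2),np.round(o['ee_pos'],4));print(np.round(o['ee_rot'],4))"
```

```text
time: 4.2
ee_pos: [0.5249, 0.0437, 0.1746]
ee_rot: [[0.001, 1.0, -0.0], [1.0, -0.001, 0.011], [0.011, -0.0, -1.0]]
wrist_force: [-0.1, -0.2, -0.5]
grip_width: -0.0
4.2 [ 0.0767  0.3335 -0.0564  1.1805  0.0114  1.6486] [-0.12 -0.21 -0.52] [0.5249 0.0437 0.1746]
[[ 1.000e-03  1.000e+00 -5.000e-04]
 [ 9.999e-01 -1.000e-03  1.140e-02]
 [ 1.140e-02 -5.000e-04 -9.999e-01]]
```

```bash
python3 -m handwheel '0 0 0.003 0 -0.011 0; 0 0 0.006 0 -0.011 0; 0 0 0.008 0 -0.011 0; 0 0 0.009 0 -0.011 0; 0 0 0.009 0 -0.011 0'
```

```text
time: 4.82
ee_pos: [0.5249, 0.0438, 0.1656]
ee_rot: [[0.001, 1.0, -0.001], [1.0, -0.001, 0.0], [0.0, -0.001, -1.0]]
wrist_force: [0.5, -0.5, 0.1]
grip_width: 0.0003
```

```bash
python3 -m handwheel '0 0 0.001 0 0 0; 0 0 0.0015 0 0 0; 0 0 0.0015 0 0 0'
```

```text
time: 5.2
ee_pos: [0.5249, 0.0437, 0.1643]
ee_rot: [[0.001, 1.0, -0.0], [1.0, -0.001, 0.0], [0.0, -0.0, -1.0]]
wrist_force: [-1.7, -0.6, 2.8]
grip_width: 0.0
```

```bash
python3 -m handwheel '0 0 0.0005 0 0 0; 0 0 0.001 0 0 0; 0 0 0.001 0 0 0'
```

```text
time: 5.58
ee_pos: [0.5249, 0.0438, 0.1634]
ee_rot: [[0.001, 1.0, -0.0], [1.0, -0.001, 0.0], [0.0, -0.0, -1.0]]
wrist_force: [-1.3, -0.3, 4.0]
grip_width: -0.0
```

```bash
python3 -m handwheel '0 0 0.0005 0 0 0; 0 0 0.001 0 0 0; 0 0 0.001 0 0 0'
```

```text
time: 5.95
ee_pos: [0.5249, 0.0437, 0.1626]
ee_rot: [[0.001, 1.0, -0.0], [1.0, -0.001, 0.0], [0.0, -0.0, -1.0]]
wrist_force: [-2.6, -0.6, 5.9]
grip_width: 0.0001
```

The lid gives about 3 mm at only 5.9 N, where a seated lid would push back with about 30 N. That is rocking. I'll check it in a picture.

```bash
python3 -m handwheel '0 0 0.0003 0 0 0; 0 0 0.0003 0 0 0'; python3 - <<'E'
from h import *
for n,(cx,cy) in(("top",(.560,.0429)),("scene",(.5634,.0435))):
    p,D=arm.snapshot(n);cv2.imwrite(f"pics/{n}2.png",p[:,:,::-1]);D0=np.load(n+"0.npy")
    m=cv2.inRange(cv2.cvtColor(p,cv2.COLOR_RGB2HSV),(50,150,50),(75,255,255))
    for lab,d in(("before",D0),("now",D)):
        P=[]
        for y,x in zip(*np.nonzero(m)):
            if d[y,x]>0:
                q=ray(n,x,y);q=q[0]+q[1]*d[y,x]
                r=np.hypot(q[0]-cx,q[1]-cy)
                if .016<r<.045 and q[2]>.142: P.append(q)
        P=np.array(P);A=np.c_[P[:,0]-cx,P[:,1]-cy,np.ones(len(P))]
        print(n,lab,len(P),np.linalg.lstsq(A,P[:,2],rcond=None)[0].round(4))
E
```

```text
time: 6.2
ee_pos: [0.5249, 0.0438, 0.1625]
ee_rot: [[0.001, 1.0, 0.0], [1.0, -0.001, 0.0], [0.0, 0.0, -1.0]]
wrist_force: [-2.9, 0.5, 5.3]
grip_width: 0.0001Traceback (most recent call last):
  File "<stdin>", line 12, in <module>
IndexError: too many indices for array: array is 1-dimensional, but 2 were indexed
```

```bash
python3 - <<'E'
from h import *
n,(cx,cy)="scene",(.5634,.0435)
p,D=arm.snapshot(n);cv2.imwrite(f"pics/{n}2.png",p[:,:,::-1]);D0=np.load(n+"0.npy")
m=cv2.inRange(cv2.cvtColor(p,cv2.COLOR_RGB2HSV),(50,150,50),(75,255,255))
for lab,d in(("before",D0),("now",D)):
        P=[]
        for y,x in zip(*np.nonzero(m)):
            if d[y,x]>0:
                q=ray(n,x,y);q=q[0]+q[1]*d[y,x]
                r=np.hypot(q[0]-cx,q[1]-cy)
                if .016<r<.045 and q[2]>.142: P.append(q)
        P=np.array(P);A=np.c_[P[:,0]-cx,P[:,1]-cy,np.ones(len(P))]
        print(n,lab,len(P),np.linalg.lstsq(A,P[:,2],rcond=None)[0].round(4))
E
```

```text
scene before 1191 [ 0.0022 -0.0013  0.1527]
scene now 1135 [ 0.0924 -0.0073  0.153 ]
```

View pics/scene2.png

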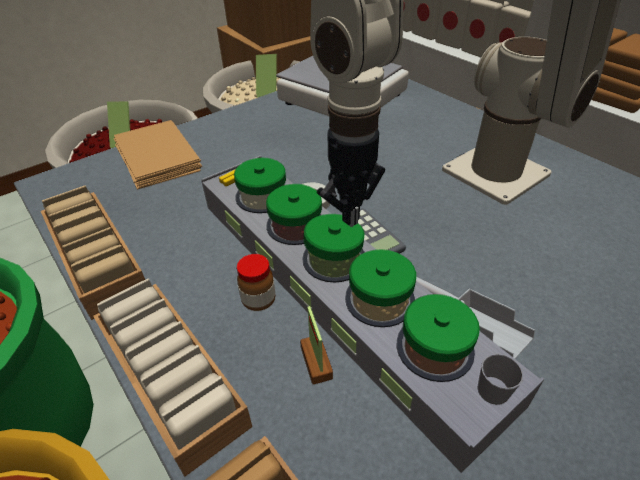

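The fingers are on the near side of lid 3, at about (352,215), and the lid is tilted 0.092 rad. It is the loose one. Next I lift, move over the knob and come down to just above it.

```bash
python3 -m handwheel '0 0 -0.01 0 0 0; 0 0 -0.022 0 0 0; 0 0.012 -0.024 0 0 0; 0 0.028 -0.024 0 0 0; 0 0.037 -0.024 0 0 0; 0 0.037 -0.018 0 0 0; 0 0.037 -0.015 0 0 0; 0 0.037 -0.0145 0 0 0; 0 0.037 -0.0145 0 0 0'
```

```text
time: 7.42
ee_pos: [0.5616, 0.0437, 0.1771]
ee_rot: [[0.001, 1.0, -0.0], [1.0, -0.001, 0.0], [0.0, -0.0, -1.0]]
wrist_force: [-0.1, -0.1, 0.3]
grip_width: -0.0
```

```bash
python3 -m handwheel '0 0 0.0005 0 0 0; 0 0 0.001 0 0 0; 0 0 0.0015 0 0 0; 0 0 0.002 0 0 0; 0 0 0.002 0 0 0'
```

```text
time: 8.05
ee_pos: [0.5617, 0.0437, 0.1756]
ee_rot: [[0.001, 1.0, 0.001], [1.0, -0.001, 0.001], [0.001, 0.001, -1.0]]
wrist_force: [-0.6, -0.3, 4.6]
grip_width: 0.0
```

```bash
python3 -m handwheel '0 0 0.0007 0 0 0; 0 0 0.0014 0 0 0; 0 0 0.002 0 0 0; 0 0 0.002 0 0 0'
```

```text
time: 8.55
ee_pos: [0.5618, 0.0437, 0.175]
ee_rot: [[0.001, 1.0, 0.002], [1.0, -0.001, 0.001], [0.001, 0.002, -1.0]]
wrist_force: [-2.7, 0.3, 7.6]
grip_width: -0.0002
```

```bash
python3 -m handwheel '0 0 0.001 0 0 0; 0 0 0.002 0 0 0; 0 0 0.0025 0 0 0; 0 0 0.0025 0 0 0'
```

```text
time: 9.05
ee_pos: [0.5618, 0.0437, 0.1738]
ee_rot: [[0.001, 1.0, 0.003], [1.0, -0.001, 0.001], [0.001, 0.003, -1.0]]
wrist_force: [-3.0, -0.6, 7.7]
grip_width: -0.0
```

```bash
python3 -m handwheel '0 0 0.001 0 0 0; 0 0 0.002 0 0 0; 0 0 0.003 0 0 0; 0 0 0.003 0 0 0'
```

```text
time: 9.55
ee_pos: [0.5618, 0.0437, 0.1721]
ee_rot: [[0.001, 1.0, 0.004], [1.0, -0.001, 0.001], [0.001, 0.004, -1.0]]
wrist_force: [-3.8, -0.3, 8.9]
grip_width: 0.0
```

```bash
python3 -m handwheel '0 0 0.001 0 0 0; 0 0 0.002 0 0 0; 0 0 0.003 0 0 0; 0 0 0.003 0 0 0'
```

```text
time: 10.05
ee_pos: [0.5617, 0.0437, 0.1714]
ee_rot: [[0.001, 1.0, 0.006], [1.0, -0.001, 0.001], [0.001, 0.006, -1.0]]
wrist_force: [-5.8, -1.3, 12.8]
grip_width: 0.0002
```

```bash
python3 -m handwheel '0 0 0.001 0 0 0; 0 0 0.002 0 0 0; 0 0 0.003 0 0 0; 0 0 0.003 0 0 0'
```

```text
time: 10.55
ee_pos: [0.5617, 0.0437, 0.1712]
ee_rot: [[0.001, 1.0, 0.008], [1.0, -0.001, 0.001], [0.001, 0.008, -1.0]]
wrist_force: [-6.7, -0.1, 15.9]
grip_width: 0.0001
```

```bash
python3 -m handwheel '0 0 0.002 0 0 0; 0 0 0.003 0 0 0; 0 0 0.004 0 0 0; 0 0 0.004 0 0 0'
```

```text
time: 11.05
ee_pos: [0.5617, 0.0437, 0.1712]
ee_rot: [[0.001, 1.0, 0.011], [1.0, -0.001, 0.001], [0.001, 0.011, -1.0]]
wrist_force: [-8.9, -0.5, 21.4]
grip_width: 0.0
```

The lid has hit a hard stop, about 4.6 mm below first contact, at 21 N. Now I lift off and move back clear for the camera check.

```bash
python3 -m handwheel '0 0 -0.005 0 0 0; 0 0 -0.02 0 0 0; 0 0 -0.05 0 0 0; 0 -0.04 -0.07 0 0 0; 0 -0.09 -0.08 0 0 0; 0 -0.14 -0.08 0 0 0; 0 -0.19 -0.08 0 0 0; 0 -0.22 -0.08 0 0 0; 0 -0.22 -0.08 0 0 0;0 -0.22 -0.08 0 0 0'; python3 - <<'E'
from h import *
C={"top":[(.5552,-.1924),(.5574,-.0745),(.5599,.0428),(.5627,.1605),(.5645,.2783)],"scene":[(.5588,-.1918),(.5609,-.0741),(.5634,.0435),(.5656,.1614),(.5679,.2792)]}
for n in C:
    p,D=arm.snapshot(n);cv2.imwrite(f"pics/{n}3.png",p[:,:,::-1]);D0=np.load(n+"0.npy")
    m=cv2.inRange(cv2.cvtColor(p,cv2.COLOR_RGB2HSV),(50,150,50),(75,255,255))
    ys,xs=np.nonzero(m)
    for lab,d in(("before",D0),("now",D)):
      Q=np.array([ray(n,x,y)[0]+ray(n,x,y)[1]*d[y,x] for y,x in zip(ys,xs) if d[y,x]>0])
      for i,(cx,cy) in enumerate(C[n]):
        r=np.hypot(Q[:,0]-cx,Q[:,1]-cy);P=Q[(r>.016)&(r<.045)&(Q[:,2]>.138)]
        if len(P)<50: print(n,lab,5-i,"hidden");continue
        A=np.c_[P[:,0]-cx,P[:,1]-cy,np.ones(len(P))]
        print(n,lab,5-i,len(P),np.linalg.lstsq(A,P[:,2],rcond=None)[0].round(4))
E
```

```text
time: 12.3
ee_pos: [0.3418, 0.044, 0.2493]
ee_rot: [[0.001, 1.0, 0.013], [1.0, -0.001, 0.002], [0.002, 0.013, -1.0]]
wrist_force: [0.3, 1.0, -0.2]
grip_width: 0.0005
top before 5 1558 [ 0.0021 -0.0041  0.1482]
top before 4 1563 [-0.0017 -0.0009  0.1481]
top before 3 1583 [-0.0018 -0.0024  0.1517]
top before 2 1586 [-0.0017 -0.0033  0.1508]
top before 1 1587 [-0.0005 -0.0013  0.1486]
top now 5 1558 [0.     0.0002 0.148 ]
top now 4 1568 [-0.001  -0.0013  0.148 ]
top now 3 1572 [ 1.000e-04 -1.300e-03  1.476e-01]
top now 2 1593 [-0.0006 -0.0011  0.1508]
top now 1 1591 [0.0003 0.0019 0.1486]
scene before 5 782 [-0.0012  0.0004  0.1491]
scene before 4 982 [-0.    -0.001  0.149]
scene before 3 1260 [ 0.0017 -0.0008  0.1527]
scene before 2 1720 [-0.0009 -0.0009  0.1517]
scene before 1 2382 [-5.000e-04  1.000e-04  1.494e-01]
scene now 5 776 [-0.0014 -0.0028  0.1491]
scene now 4 982 [-0.0013 -0.0015  0.1491]
scene now 3 1302 [-0.0013 -0.0016  0.1486]
scene now 2 1734 [-0.0015 -0.0009  0.1518]
scene now 1 2381 [-0.0014 -0.0019  0.1495]
```

View pics/scene3.png

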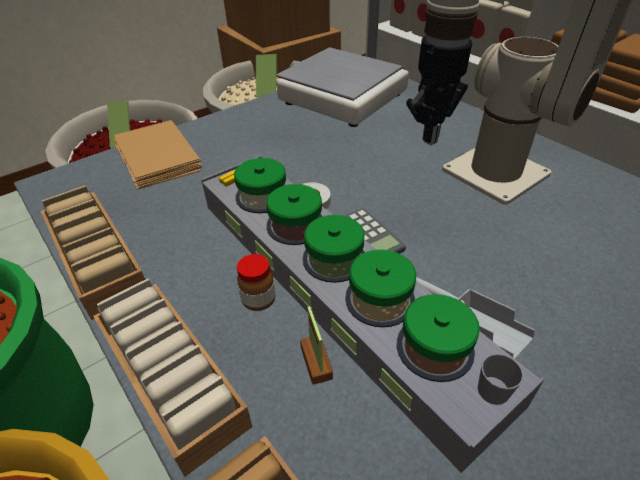

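View pics/top3.png

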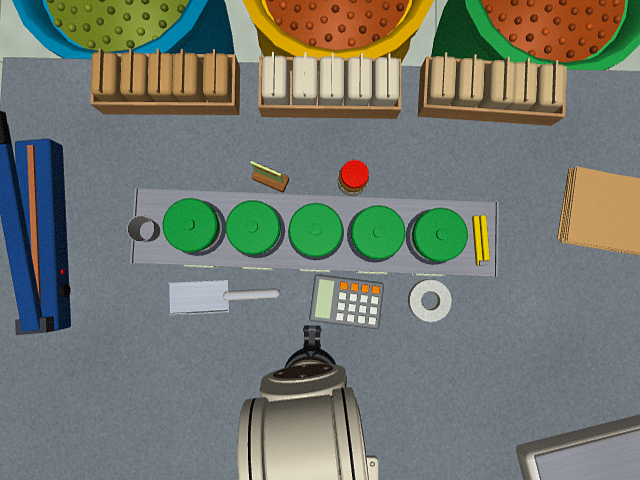

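Lid 3 dropped 4.1 mm in both views and is level within 0.002 rad. The other lids and objects haven't moved, and the arm is clear with its fingers at about (312,330) in the top view. I'm handing in the job.

```bash
python3 -c "
from station import arm
print(arm.finish_job())"
```

```text
the job is handed in; nothing more can be done
None
```

Lid 3, the middle one, was the loose lid. It is now pressed home and level, and I handed the job in at about 12.4 s of the 54 s allowed.

- **Finding it:** The depth images showed lid 3 standing highest, so I pressed there first. Its near side sank about 3 mm at 5–6 N, and the picture showed a tilt of 0.092 rad. Since it rocked at once, I did not press the other four.
- **Seating it:** I pressed on the knob. The lid slid down at about 8–9 N and hit a hard stop about 4.6 mm below first contact. I pressed to 21 N before lifting off.
- **Last checks:** Both cameras show lid 3 4.1 mm lower than before and level within 0.002 rad. The other lids read the same to within 0.2 mm. By eye, nothing else in the pictures has moved, and the arm is clear with no load on the wrist. I did not press the rim of lid 3 again after seating it.
- **What went wrong:** The first two moves stopped short in y because joint 6 was at its range limit. I turned the tool a quarter turn before touching anything.

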